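# Unlatch and open the green food-scraps caddy

## Robot

A 6-joint arm with a two-finger parallel gripper is mounted at the origin on the work surface. World frame = base frame: x ahead of the robot, y to its left, z up, the work surface at z = 0. Lengths are in mm, angles in rad, forces in N, time in s.
With the tool pointing down it reaches from about 350 to 975 mm from the base axis. Payload 7.1 kg.
Tool frame: the origin (TCP) lies at the very end of the fingers, on their centre line; the grasp point (between the pads) lies 19 mm behind it (ctrl.tcp_to_grasp is the distance from the TCP to the grasp point, in mm); z points along the fingers, x is the direction in which the jaws open and shut, and the axes are right-handed (so a half turn about z gives the same grasp; the last joint's range is limited). The gripper opens to 88 mm and grips with 3 to 60 N. Pads are 20 mm wide; open, the fingers measure 115 mm over their backs; the gripper's body (75 mm by 178 mm) begins 61 mm behind the grasp point.
Start: joints at [1.152, 0.423, 1.63, -0, 1.089, -0.019], TCP at [243.239, 575.708, 222.675] pointing down, gripper open.
Joint ranges: [-3, 3], [-0.9, 2.11], [0.09, 2.58], [-1.31, 4.45], [0.11, 2.69], [-2.54, 2.54]. Speed limits (rad/s): [2.39, 2.39, 3.01, 3.14, 3.14, 3.14].

## Interface

Orientations are given as a rotation vector (axis times angle).
In Python, from workcell import get_obs, viewer, ctrl, masks_of gives the robot as it stands. The module is installed in compiled form; this text tells all that it offers.
- The arm moves only by the shell command python3 -m inch 'ROWS'. ROWS is JSON, a list of rows, each an object of numbers: "tx", "ty", "tz": the shift along the tool's x, y, z in cm; "ax", "ay", "az": the turn, a rotation vector about the tool's x, y, z in degrees; "jaw": the opening, from 0 (shut) to 1 (fully open). In form: [{"tx": .., "ty": .., "tz": .., "ax": .., "ay": .., "az": .., "jaw": ..}, ...]. A call has 1 to 12 rows; each row shifts and turns the commanded pose from where the row before left it, along the tool's axes as they then stand; what a row does not reach is not made up. A row lasts 1/8 s, in which the tool goes at most 62.5 mm and 10.7 degrees, less where a joint would pass 70% of its speed; a pose out of reach is approached as far as the arm can. A call is refused whole if a number of a shift passes 6.25 or a number of a turn 10.7, either way. A call with a gripper value outside its range is refused whole. The fingers move at their own pace and stop on an object; the grip force is fixed at half the most. Time passes only in rows, so rows that do not move let the fingers close. It gives the time, the measured TCP pose, the force and the opening at its end, in the units of the state.
- get_obs(): the state, without advancing time (a new reading comes with each control period).
- viewer.get_image(name): name is "scene" or "side" or "wrist"; returns (picture, depth): 480x640x3 uint8, red, green, blue; 480x640 float32, mm along the optical axis (not along the pixel's ray), 0 where there is no reading.
- viewer.get_calibration(name): a dict with "fx", "fy", "cx", "cy" (pixels), "rvec" (rotation vector, rad) and "tvec" (3), from world to camera coordinates, as OpenCV has them. Camera axes: x right, y down, z forward; pixel columns grow to the right and rows downward; lengths in mm; the calibration is good to about 2 mm. A picture is of the moment at which its call begins: read the wrist's pose just before it. get_calibration takes no time and is no camera call; for the wrist camera it gives the pose at the moment of the call.
- ctrl.close_job(): hands the job in, once; it reports no verdict.
Trained networks look in the newest picture that a camera, given by its name, has taken for a name from the list of things; names that differ only in an ending like _2 or _b are one class to them, and where a whole thing is asked for, a point or a joint stands for the part that bears it (a point fixed in the world has none). Each returns a list of dicts, best first, with "score" (0 to 1); they miss things now and then, are a little off and sometimes report something else, mostly with a low value. They report only what shows in the picture. A call takes as long as a camera call.
- masks_of(camera, thing): "pixels" (480x640 bool, what is visible of it) and "location" ([column, row] in pixels, amid what is visible of it).
The state is a dict: "t": time; "qpos": joint angles; "qvel": joint speeds; "joint_torque": joint torques, N m; "ee_pos": TCP position; "orientation": TCP orientation; "ft_force": force on the tool from outside, world axes, zero at the start; "moment": the same for the moment, N m; "width": finger opening in mm.
Only numpy, scipy, OpenCV 4.12 (cv2) and the standard library are available. Lean on these libraries where they do the work, as an engineer would, in place of code of your own. Each camera call takes 0.05 s, during which the arm holds its last target. There are 200 camera calls.

## Task

Open the kitchen caddy that has the green lid: pull up the steel paddle handle recessed in its lid to trip the latch, and by the paddle raise the lid until it is about half-way up (roughly 45 degrees). Let go so that the lid is left standing open by itself and the paddle springs back, and leave the caddy with the grey lid shut.

Things in the scene. Friction and masses are not known exactly. Their poses are not given: they have to be found in the camera images.
- green_grip (a point): Grip point on the green lid's paddle: a steel bar 48 mm long (x), 30 wide (y), 16 thick, flush in a black pocket; pinch it across y. Point: 13 mm from its free end, 6 below its top, 152 above the worktop. Shut axes: x level, caddy's front (robot side) to its hinge; z up. Pocket: y 130 mm, centred; x from 37 mm in front of the point to 58 behind; floor 32 below the point.
- green_paddle (a joint): Paddle angle relative to the lid, rad: 0 = lying in its pocket (sprung back to there), 0.5 = stop. It pivots about a y line 73 mm in front of the grip point (-x) and 4 below it, free end (far from the robot) upward, with 2 to 5 N. The latch lets go at about 0.15; before that the lid cannot rise. At its stop, pulling on raises the lid.
- green_lid (a joint): Green lid's angle, rad: 0 shut, 1.3 stop. Hinge: y line 158 mm behind the grip point (+x) and 2 below it (all shut); the front edge swings up and towards +x. Stiff hinge: 5 to 8 N at the paddle, stays where left. White caddy 240 mm (x) by 220 (y), 160 high with lid, fixed, turned up to 17 degrees; its front edge is 82 mm in front of the grip point.
- grey_lid (a joint): Angle of the grey lid of the other caddy, rad: 0 = shut; must stay shut. But for the lid's colour that caddy is alike; it stands to the left or right of the green one.

How it is judged (in metres and radians):
On the way:
1. the green lid's paddle is pulled up far enough to trip the latch (value of joint green_paddle above 0.2 rad), for 0.05 s.
At the end, for the whole second after the job is handed in: The green lid stands still, open between 0.55 and 1.15 rad (32 to 66 degrees), its paddle has sprung back into the pocket (below 0.12 rad), and the grey lid is shut (below 0.05 rad) (value of joint green_lid between 0.55 and 1.15 rad and velocity of joint green_lid between -0.05 and 0.05 rad/s and value of joint green_paddle below 0.12 rad and value of joint grey_lid below 0.05 rad); the robot touches nothing.
It fails at once if the grey lid is raised (value of joint grey_lid above 0.05 rad).
It also fails if it takes over 34 s, if anything falls off the work surface, if the arm or the gripper's body presses on something with over 40 N, if the wrist force passes 120 N, or if a joint passes its speed limit or range.

## Working session

There is one attempt and no reset: what is moved stays moved. The work goes in short steps, Python scripts to look and compute and a shell command to move; the robot and the scene stay as the last step left them, time stands still between calls to the robot, and variables do not carry over. Pictures are saved under pics/ and viewed, about 8 in all and at most 12, crops included, and the job is handed in when it is done.

```bash
mkdir -p pics
cat > h.py <<'E'
import numpy as np, cv2
from scipy.spatial.transform import Rotation as R
from workcell import get_obs, viewer, ctrl, masks_of
def cloud(cam, d):
    c=viewer.get_calibration(cam); v,u=np.mgrid[:480,:640]
    p=np.stack([(u-c['cx'])/c['fx']*d,(v-c['cy'])/c['fy']*d,d],-1)
    return (p-np.array(c['tvec']).ravel())@R.from_rotvec(np.array(c['rvec']).ravel()).as_matrix()
E
python3 - <<'E'
from h import *
ims=[]
for cam in ['scene','side']:
    im,d=viewer.get_image(cam); P=cloud(cam,d)
    for th in ['green_grip','green_lid','grey_lid']:
        for m in masks_of(cam,th)[:2]:
            k=m['pixels']&(d>0); q=P[k]
            print(cam,th,round(m['score'],2),np.round(m['location']),k.sum(),np.median(q,0).round(),np.percentile(q,2,0).round(),np.percentile(q,98,0).round())
    ims.append(cv2.resize(im[:,:,::-1],(560,420)))
    cv2.imwrite(f'pics/{cam}.png',im[:,:,::-1])
o=get_obs();print({k:np.round(v,3) for k,v in o.items()})
print(ctrl.tcp_to_grasp, R.from_rotvec(o['orientation']).as_matrix().round(3))
E
```

```text
scene green_grip 0.6 [332. 192.] 256 [522. 195. 158.] [498. 189. 146.] [544. 217. 161.]
scene green_lid 0.89 [356. 203.] 7036 [580. 194. 160.] [452.  87. 120.] [692. 307. 162.]
scene grey_lid 0.85 [242. 327.] 19452 [ 585. -208.  160.] [ 460. -307.  119.] [701. -85. 162.]
side green_grip 0.7 [325. 414.] 1069 [518. 210. 160.] [495. 193. 144.] [542. 223. 163.]
side green_lid 0.75 [282. 406.] 29886 [576. 205. 160.] [452.  98. 119.] [687. 293. 163.]
side grey_lid 0.58 [309. 194.] 13198 [ 576. -186.  160.] [ 455. -298.  119.] [693. -75. 163.]
{'t': np.float64(0.4), 'qpos': array([ 1.152,  0.423,  1.63 , -0.   ,  1.089, -0.019]), 'qvel': array([ 0.002, -0.002, -0.001,  0.   ,  0.001, -0.001]), 'joint_torque': array([ 0.0000e+00, -5.4403e+01, -2.7366e+01,  6.4000e-02,  1.9000e-02,
       -0.0000e+00]), 'ee_pos': array([243.212, 575.626, 222.537]), 'orientation': array([ 2.618,  1.736, -0.   ]), 'ft_force': array([-0.452,  0.172,  0.591]), 'moment': array([ 0.072, -0.004,  0.028]), 'width': np.float64(87.768)}
18.700000000000003 [[ 0.389  0.921 -0.   ]
 [ 0.921 -0.389 -0.   ]
 [-0.     0.    -1.   ]]
```

View pics/scene.png

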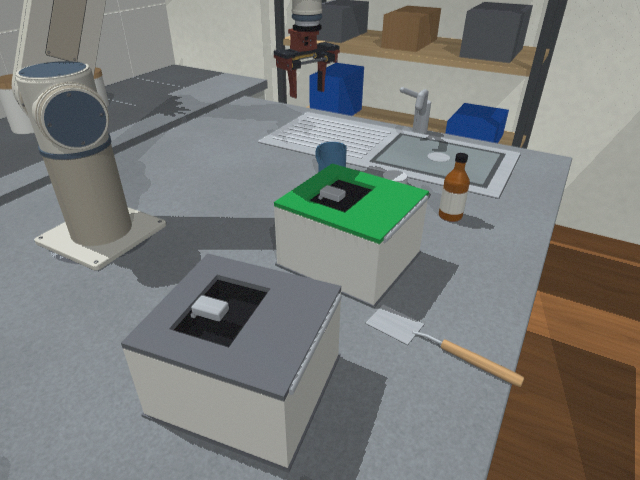

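View pics/side.png

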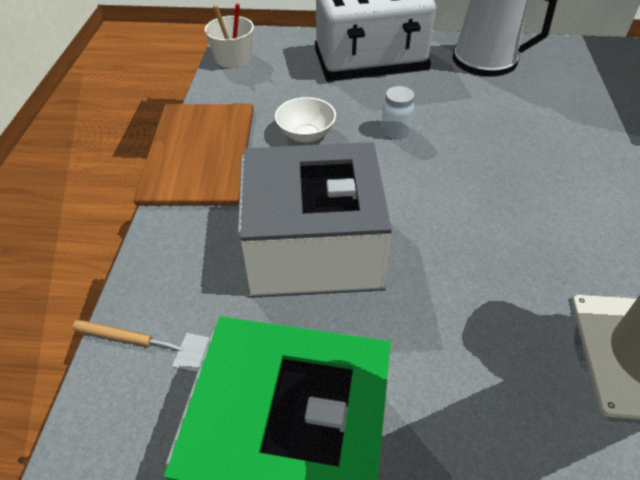

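The green caddy is around scene (350,205), with its paddle at (332,192) in scene and (325,412) in side. The grey caddy is to the robot's right. Next I'll fit the yaw and the grip point.

Run:
```python
from h import *
for cam in ['scene','side']:
    im,d=viewer.get_image(cam); P=cloud(cam,d)
    m=masks_of(cam,'green_lid')[0]['pixels']
    hsv=cv2.cvtColor(im,cv2.COLOR_RGB2HSV)
    g=(hsv[...,0]>45)&(hsv[...,0]<75)&(hsv[...,1]>120)&(d>0)&(abs(P[...,2]-160)<4)
    r=cv2.minAreaRect(P[g][:,:2].astype(np.float32)); print(cam,'rect',r,np.median(P[g][:,2]))
    k=masks_of(cam,'green_grip')[0]['pixels']&(d>0)&(abs(P[...,2]-158)<6)
    q=P[k]; print('paddle',cv2.minAreaRect(q[:,:2].astype(np.float32)),np.median(q[:,2]))
    box=r[2]; a=np.deg2rad(box if box<45 else box-90); ex=np.array([np.cos(a),np.sin(a)]);ey=np.array([-ex[1],ex[0]])
    print('yaw',np.rad2deg(a),'grip from lid',np.array(r[0])-38*ex)
    qx=q[:,:2]@ex;qy=q[:,:2]@ey
    lo,hi=np.percentile(qx,[1,99]);y=np.percentile(qy,[1,99]);print('ext',hi-lo,y[1]-y[0],'grip from paddle',(hi-13)*ex+y.mean()*ey)
```

```text
scene rect ((567.6937866210938, 202.07528686523438), (227.0948486328125, 241.9943084716797), 85.42312622070312) 159.97504809706086
paddle ((519.6102905273438, 209.35093688964844), (41.45026397705078, 51.04408645629883), 86.15617370605469) 159.22445538752427
yaw -4.576873779296875 grip from lid [529.81496224 205.10755726]
ext 46.3981638356546 30.906255204345314 grip from paddle [530.74294795 203.5688201 ]
side rect ((567.7880859375, 201.75994873046875), (221.48658752441406, 240.2440948486328), 85.33260345458984) 160.77267720240948
paddle ((517.3994140625, 207.02462768554688), (30.491065979003906, 50.73349380493164), 84.9495849609375) 160.29867556644254
yaw -4.667396545410156 grip from lid [529.91409958 204.85206084]
ext 47.240605354313175 29.147481136965666 grip from paddle [529.18188571 206.19208082]
```

```bash
python3 -m inch '[{"tx":-2.3,"ty":4.1},{"tx":-2.3,"ty":4.1},{"tx":-2.3,"ty":4.1},{"tx":-2.3,"ty":4.1},{"tx":-2.3,"ty":4.1},{"tx":-2.3,"ty":4.1},{"tx":-2.3,"ty":4.1},{"tx":-2.3,"ty":4.1},{"tx":-2.3,"ty":4.1},{"tx":-2.3,"ty":4.0},{"az":-9.1},{"az":-9.2}]'
cat > go.py <<'E'
from h import *
G=np.array([530,205,152.]);a=np.deg2rad(-4.6)
ex=np.array([np.cos(a),np.sin(a),0]);ey=np.array([-np.sin(a),np.cos(a),0]);ez=np.array([0,0,1.])
def rel():
    o=get_obs();M=R.from_rotvec(o['orientation']).as_matrix();g=o['ee_pos']-18.7*M[:,2]-G
    print('grasp rel caddy',np.round([g@ex,g@ey,g@ez],1),'need tool cm',np.round(-g@M/10,2),'tool x,z in caddy',(np.array([ex,ey,ez])@M[:,[0,2]]).T.round(3).tolist(),'F',o['ft_force'].round(1),'w',o['width'].round(1),'t',o['t'])
if __name__=='__main__': rel()
E
python3 go.py
```

```text
$[0]: bad value
Traceback (most recent call last):
  File "go.py", line 7, in <module>
    if __name__=='__main__': rel()
                             ~~~^^
  File "go.py", line 6, in rel
    print('grasp rel caddy',np.round([g@ex,g@ey,g@ez],1),'need tool cm',np.round(-g@M/10,2),'tool x,z in caddy',(np.array([ex,ey,ez])@M[:,[0,2]]).T.round(3).tolist(),'F',o['ft_force'].round(1),'w',o['width'].round(1),'t',o['t'])
                                                                                                                                                                                                     ^^^^^^^^^^^^^^^^
AttributeError: 'float' object has no attribute 'round'
```

```bash
sed -i "s/o\['width'\].round(1)/round(o['width'],1)/" go.py
python3 -m inch '[{"tx":-2.3,"ty":4.1,"tz":0,"ax":0,"ay":0,"az":0,"jaw":1},{"tx":-2.3,"ty":4.1,"tz":0,"ax":0,"ay":0,"az":0,"jaw":1},{"tx":-2.3,"ty":4.1,"tz":0,"ax":0,"ay":0,"az":0,"jaw":1},{"tx":-2.3,"ty":4.1,"tz":0,"ax":0,"ay":0,"az":0,"jaw":1},{"tx":-2.3,"ty":4.1,"tz":0,"ax":0,"ay":0,"az":0,"jaw":1},{"tx":-2.3,"ty":4.1,"tz":0,"ax":0,"ay":0,"az":0,"jaw":1},{"tx":-2.3,"ty":4.1,"tz":0,"ax":0,"ay":0,"az":0,"jaw":1},{"tx":-2.3,"ty":4.1,"tz":0,"ax":0,"ay":0,"az":0,"jaw":1},{"tx":-2.3,"ty":4.1,"tz":0,"ax":0,"ay":0,"az":0,"jaw":1},{"tx":-2.3,"ty":4.0,"tz":0,"ax":0,"ay":0,"az":0,"jaw":1},{"tx":0,"ty":0,"tz":0,"ax":0,"ay":0,"az":-9.1,"jaw":1},{"tx":0,"ty":0,"tz":0,"ax":0,"ay":0,"az":-9.2,"jaw":1}]'
python3 go.py
```

```text
t: 2.2
ee_pos: [530.9, 203.9, 222.7]
orientation: [-2.305, -2.135, -0.0]
ft_force: [-0.6, -0.0, -0.6]
width: 87.8
grasp rel caddy [ 1.  -1.1 89.4] need tool cm [ 0.11 -0.1   8.94] tool x,z in caddy [[-0.004, 1.0, 0.0], [0.0, 0.0, -1.0]] F [-0.6 -0.  -0.6] w 87.8 t 2.2
```

Run:
```python
from go import *
im,d=viewer.get_image('wrist'); P=cloud('wrist',d)
hsv=cv2.cvtColor(im,cv2.COLOR_RGB2HSV)
for m in masks_of('wrist','green_grip')[:2]:
    k=m['pixels']&(d>0)&(abs(P[...,2]-158)<6); q=P[k]-G; x=q@ex;y=q@ey
    print(m['score'],m['location'],k.sum(),np.percentile(x,[1,99]),np.percentile(y,[1,99]),np.median(q[:,2]))
cv2.imwrite('pics/w1.png',im[:,:,::-1])
```

```text
0.68 [316.8, 226.6] 4537 [-37.62544305   8.84061447] [-14.77611823  13.6428284 ] 8.188208427392283
```

View pics/w1.png

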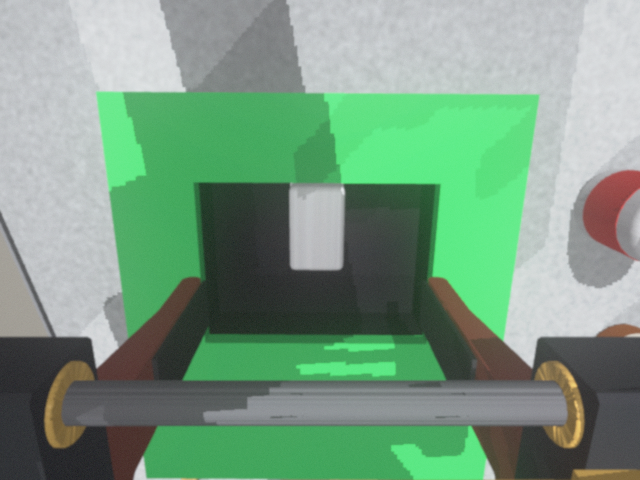

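The wrist view confirms the paddle is centred between the fingers at (317,227), about 2 mm nearer the robot than my estimate. Descend and close.

```bash
python3 -m inch '[{"tx":0.05,"ty":-0.25,"tz":2.5,"ax":0,"ay":0,"az":0,"jaw":1},{"tx":0,"ty":0,"tz":2.5,"ax":0,"ay":0,"az":0,"jaw":1},{"tx":0,"ty":0,"tz":2.2,"ax":0,"ay":0,"az":0,"jaw":1},{"tx":0,"ty":0,"tz":1.6,"ax":0,"ay":0,"az":0,"jaw":1},{"tx":0,"ty":0,"tz":0,"ax":0,"ay":0,"az":0,"jaw":1},{"tx":0,"ty":0,"tz":0,"ax":0,"ay":0,"az":0,"jaw":0},{"tx":0,"ty":0,"tz":0,"ax":0,"ay":0,"az":0,"jaw":0},{"tx":0,"ty":0,"tz":0,"ax":0,"ay":0,"az":0,"jaw":0},{"tx":0,"ty":0,"tz":0,"ax":0,"ay":0,"az":0,"jaw":0},{"tx":0,"ty":0,"tz":0,"ax":0,"ay":0,"az":0,"jaw":0},{"tx":0,"ty":0,"tz":0,"ax":0,"ay":0,"az":0,"jaw":0},{"tx":0,"ty":0,"tz":0,"ax":0,"ay":0,"az":0,"jaw":0}]'
python3 go.py
python3 - <<'E'
from h import *
# planned rows in caddy plane (x,z), tool pitch th about +y; tool z = -(sin th, cos th), tool y = (cos th,-sin th)
def rot(p,c,t): x,z=np.array(p)-c; return np.array([x*np.cos(t)+z*np.sin(t),-x*np.sin(t)+z*np.cos(t)])+c
def pose(pad,lid):
    g=rot(rot((0,0),np.array([-73,-4]),-pad),np.array([158,-2]),lid); th=lid-pad
    return g-18.7*np.array([np.sin(th),np.cos(th)]),th,g
S=[(p,0) for p in np.linspace(0,.48,7)]+[(.48,l) for l in np.linspace(0,.8,13)[1:]]
for a,b in zip(S,S[1:]):
    p0,t0,_=pose(*a);p1,t1,g=pose(*b);d=(p1-p0)/10
    print(np.round(b,2),'ty %.2f tz %.2f ax %.2f'%(d@[np.cos(t0),-np.sin(t0)],-d@[np.sin(t0),np.cos(t0)],np.rad2deg(t1-t0)),'grasp',g.round(1))
E
```

```text
t: 3.8
ee_pos: [528.0, 205.4, 134.7]
orientation: [-2.309, -2.13, -0.0]
ft_force: [0.5, 1.1, -0.1]
width: 29.7
grasp rel caddy [-2.   0.3  1.4] need tool cm [-0.03  0.2   0.14] tool x,z in caddy [[0.0, 1.0, 0.0], [0.0, 0.0, -1.0]] F [ 0.5  1.1 -0.1] w 29.7 t 3.8
[0.08 0.  ] ty 0.09 tz -0.59 ax -4.58 grasp [-0.6  5.8]
[0.16 0.  ] ty 0.09 tz -0.59 ax -4.58 grasp [-1.6 11.6]
[0.24 0.  ] ty 0.09 tz -0.59 ax -4.58 grasp [-3.  17.2]
[0.32 0.  ] ty 0.09 tz -0.59 ax -4.58 grasp [-5.  22.8]
[0.4 0. ] ty 0.09 tz -0.59 ax -4.58 grasp [-7.3 28.1]
[0.48 0.  ] ty 0.09 tz -0.59 ax -4.58 grasp [-10.1  33.3]
[0.48 0.07] ty 0.63 tz -0.86 ax 3.82 grasp [-7.4 44.4]
[0.48 0.13] ty 0.63 tz -0.86 ax 3.82 grasp [-3.9 55.3]
[0.48 0.2 ] ty 0.63 tz -0.86 ax 3.82 grasp [ 0.3 66. ]
[0.48 0.27] ty 0.63 tz -0.86 ax 3.82 grasp [ 5.1 76.3]
[0.48 0.33] ty 0.63 tz -0.86 ax 3.82 grasp [10.7 86.3]
[0.48 0.4 ] ty 0.63 tz -0.86 ax 3.82 grasp [16.9 95.9]
[0.48 0.47] ty 0.63 tz -0.86 ax 3.82 grasp [ 23.7 105.1]
[0.48 0.53] ty 0.63 tz -0.86 ax 3.82 grasp [ 31.2 113.8]
[0.48 0.6 ] ty 0.63 tz -0.86 ax 3.82 grasp [ 39.2 122. ]
[0.48 0.67] ty 0.63 tz -0.86 ax 3.82 grasp [ 47.7 129.7]
[0.48 0.73] ty 0.63 tz -0.86 ax 3.82 grasp [ 56.7 136.7]
[0.48 0.8 ] ty 0.63 tz -0.86 ax 3.82 grasp [ 66.2 143.1]
```

Gripped at 29.7 mm. Now the paddle stage.

```bash
python3 -m inch '[{"tx":0,"ty":0.09,"tz":-0.59,"ax":-4.58,"ay":0,"az":0,"jaw":0},{"tx":0,"ty":0.09,"tz":-0.59,"ax":-4.58,"ay":0,"az":0,"jaw":0},{"tx":0,"ty":0.09,"tz":-0.59,"ax":-4.58,"ay":0,"az":0,"jaw":0},{"tx":0,"ty":0.09,"tz":-0.59,"ax":-4.58,"ay":0,"az":0,"jaw":0},{"tx":0,"ty":0.09,"tz":-0.59,"ax":-4.58,"ay":0,"az":0,"jaw":0},{"tx":0,"ty":0.09,"tz":-0.59,"ax":-4.58,"ay":0,"az":0,"jaw":0},{"tx":0,"ty":0,"tz":0,"ax":0,"ay":0,"az":0,"jaw":0}]'
python3 go.py
```

```text
t: 4.68
ee_pos: [525.8, 205.7, 170.1]
orientation: [2.022, 1.868, 0.457]
ft_force: [2.8, -0.2, -5.3]
width: 29.9
grasp rel caddy [-12.9   0.3  34.7] need tool cm [-0.04 -0.46  3.67] tool x,z in caddy [[-0.001, 1.0, -0.0], [0.462, 0.0, -0.887]] F [ 2.8 -0.2 -5.3] w 29.9 t 4.675
```

```bash
python3 -m inch '[{"tx":0,"ty":0.63,"tz":-0.86,"ax":3.82,"ay":0,"az":0,"jaw":0},{"tx":0,"ty":0.63,"tz":-0.86,"ax":3.82,"ay":0,"az":0,"jaw":0},{"tx":0,"ty":0.63,"tz":-0.86,"ax":3.82,"ay":0,"az":0,"jaw":0},{"tx":0,"ty":0.63,"tz":-0.86,"ax":3.82,"ay":0,"az":0,"jaw":0},{"tx":0,"ty":0,"tz":0,"ax":0,"ay":0,"az":0,"jaw":0}]'
python3 go.py
python3 -m inch '[{"tx":0,"ty":0.63,"tz":-0.86,"ax":3.82,"ay":0,"az":0,"jaw":0},{"tx":0,"ty":0.63,"tz":-0.86,"ax":3.82,"ay":0,"az":0,"jaw":0},{"tx":0,"ty":0.63,"tz":-0.86,"ax":3.82,"ay":0,"az":0,"jaw":0},{"tx":0,"ty":0.63,"tz":-0.86,"ax":3.82,"ay":0,"az":0,"jaw":0},{"tx":0,"ty":0,"tz":0,"ax":0,"ay":0,"az":0,"jaw":0}]'
python3 go.py
python3 -m inch '[{"tx":0,"ty":0.63,"tz":-0.86,"ax":3.82,"ay":0,"az":0,"jaw":0},{"tx":0,"ty":0.63,"tz":-0.86,"ax":3.82,"ay":0,"az":0,"jaw":0},{"tx":0,"ty":0.63,"tz":-0.86,"ax":3.82,"ay":0,"az":0,"jaw":0},{"tx":0,"ty":0.63,"tz":-0.86,"ax":3.82,"ay":0,"az":0,"jaw":0},{"tx":0,"ty":0,"tz":0,"ax":0,"ay":0,"az":0,"jaw":0}]'
python3 go.py
python3 - <<'E'
from h import *
im,d=viewer.get_image('scene');cv2.imwrite('pics/s2.png',im[:,:,::-1])
E
```

```text
t: 5.3
ee_pos: [537.1, 204.6, 211.3]
orientation: [2.191, 2.018, 0.215]
ft_force: [-2.5, 2.4, -1.1]
width: 29.8
grasp rel caddy [ 3.2  0.2 77.6] need tool cm [-0.02 -1.94  7.52] tool x,z in caddy [[0.001, 1.0, 0.001], [0.21, 0.0, -0.978]] F [-2.5  2.4 -1.1] w 29.8 t 5.3
t: 5.92
ee_pos: [558.1, 202.9, 247.5]
orientation: [-2.281, -2.102, 0.057]
ft_force: [-0.5, 1.2, -0.2]
width: 29.9
grasp rel caddy [2.920e+01 1.000e-01 1.142e+02] need tool cm [-1.000e-02 -2.310e+00  1.156e+01] tool x,z in caddy [[0.001, 1.0, -0.0], [-0.054, -0.0, -0.999]] F [-0.5  1.2 -0.2] w 29.9 t 5.925
t: 6.55
ee_pos: [588.1, 200.4, 277.2]
orientation: [-2.125, -1.959, 0.317]
ft_force: [-0.8, -0.0, 0.5]
width: 29.8
grasp rel caddy [6.410e+01 1.000e-01 1.429e+02] need tool cm [ 0.   -1.6  15.58] tool x,z in caddy [[0.001, 1.0, -0.001], [-0.314, -0.001, -0.949]] F [-0.8 -0.   0.5] w 29.8 t 6.55
```

View pics/s2.png

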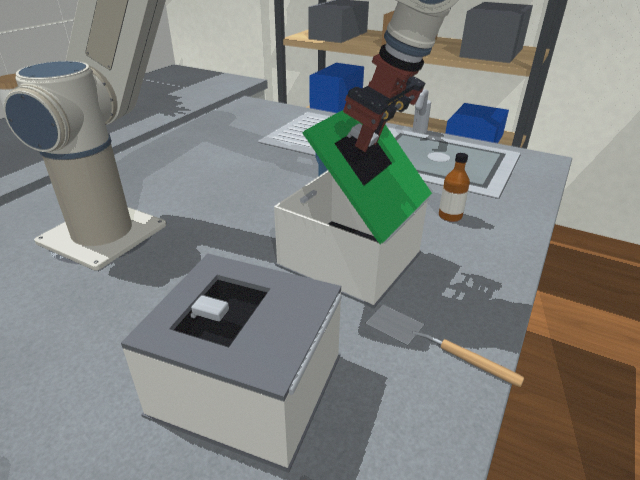

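The lid is up at about 45° (scene (365,180)), and grey is shut. Release, then retract along the tool axis.

```bash
python3 -m inch '[{"tx":0,"ty":0,"tz":0,"ax":0,"ay":0,"az":0,"jaw":1},{"tx":0,"ty":0,"tz":0,"ax":0,"ay":0,"az":0,"jaw":1},{"tx":0,"ty":0,"tz":0,"ax":0,"ay":0,"az":0,"jaw":1},{"tx":0,"ty":0,"tz":0,"ax":0,"ay":0,"az":0,"jaw":1},{"tx":0,"ty":0,"tz":0,"ax":0,"ay":0,"az":0,"jaw":1},{"tx":0,"ty":0,"tz":-1,"ax":0,"ay":0,"az":0,"jaw":1},{"tx":0,"ty":0,"tz":-3,"ax":0,"ay":0,"az":0,"jaw":1},{"tx":0,"ty":0,"tz":-4,"ax":0,"ay":0,"az":0,"jaw":1},{"tx":0,"ty":0,"tz":-4,"ax":0,"ay":0,"az":0,"jaw":1},{"tx":0,"ty":0,"tz":-3,"ax":0,"ay":0,"az":0,"jaw":1},{"tx":0,"ty":0,"tz":0,"ax":0,"ay":0,"az":0,"jaw":1},{"tx":0,"ty":0,"tz":0,"ax":0,"ay":0,"az":0,"jaw":1}]'
python3 go.py
python3 - <<'E'
from go import *
for cam in ['scene','side']:
    im,d=viewer.get_image(cam);P=cloud(cam,d);cv2.imwrite(f'pics/{cam}3.png',im[:,:,::-1])
    hsv=cv2.cvtColor(im,cv2.COLOR_RGB2HSV)
    g=(hsv[...,0]>45)&(hsv[...,0]<75)&(hsv[...,1]>120)&(d>0)&(P[...,2]>140)
    q=P[g]-G
    for _ in range(4):
        c=np.median(q,0);n=np.linalg.svd(q-q.mean(0),full_matrices=False)[2][2];n*=np.sign(n[2]);q=q[abs((q-q.mean(0))@n)<6]
    th=np.arctan2(n@ex,n@ez);print(cam,'lid',th,'ny',n@ey,g.sum())
    k=masks_of(cam,'green_grip')
    if k:
        p=P[k[0]['pixels']&(d>0)]-G; print('paddle score',k[0]['score'],'height over lid plane pctl',np.percentile((p-q.mean(0))@n,[10,50,90]).round(1))
    g=masks_of(cam,'grey_lid')[0]['pixels'];print('grey z',np.percentile(P[g&(d>0)][:,2],[50,98,100]))
E
```

```text
t: 8.1
ee_pos: [634.5, 196.6, 419.4]
orientation: [-2.123, -1.958, 0.319]
ft_force: [-0.1, 0.1, -0.8]
width: 88.2
grasp rel caddy [110.7   0.  285.1] need tool cm [ 1.000e-02 -1.480e+00  3.055e+01] tool x,z in caddy [[0.0, 1.0, -0.001], [-0.316, -0.0, -0.949]] F [-0.1  0.1 -0.8] w 88.2 t 8.1
scene lid 0.7796678718191152 ny -0.004490010531140537 7385
paddle score 0.78 height over lid plane pctl [-15.6  -1.6   0.8]
grey z [159.81014478 161.73295364 163.14385679]
side lid 0.7771568257632265 ny -0.0012300623669379252 19242
paddle score 0.8 height over lid plane pctl [-40.2  -6.    0.7]Traceback (most recent call last):
  File "<stdin>", line 13, in <module>
IndexError: list index out of range
```

View pics/scene3.png

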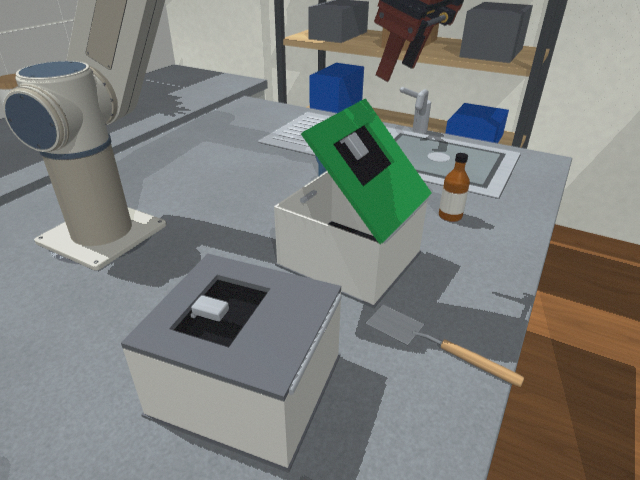

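View pics/side3.png

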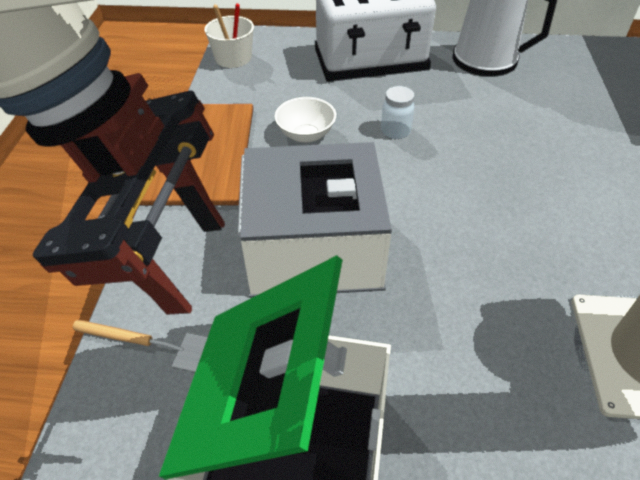

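The lid stands at 0.78 rad in both views. The paddle is flush in its pocket (scene (355,145)), the grey lid is shut, and the gripper is clear of everything.

```bash
python3 -c "
from workcell import ctrl; print(ctrl.close_job())"
```

```text
the job is handed in; nothing more can be done
None
```

The green caddy is open with its lid standing by itself at about 0.78 rad (45°), and I handed the job in after about 8 s of robot time. I found the caddy with the scene and side cameras, checked it with the wrist camera, and pinched the paddle across y. I pulled it up about 0.48 rad to trip the latch, raised the lid along its hinge arc, let go and backed off.

Last checks:
- **Green lid:** a plane fitted to it gave 0.780 rad in the scene view and 0.777 rad in the side view.
- **Paddle:** it lies flush in its pocket, with its upper surface within about 1 mm of the lid plane in both views.
- **Grey lid:** it is shut, with its top level at about 160 mm in the scene view.
- **Gripper:** it is clear of everything, with a wrist force under 1 N.

**Not confirmed:**
- In the side view the network did not report the grey lid, so that check rests on the scene depth and both pictures.
- Before the grasp, the wrist camera put the grip point about 2 mm nearer the robot than the fixed cameras did. I shifted the grasp to match.
- I inferred the paddle angle during the pull from the gripper pose and from the lid rising, and did not measure it directly.

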